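# Vent the vacuum fixture with the release rod

## Task

Vent the vacuum holding fixture: take the long push rod out of the rack, pass its end down through the guide eye above the fixture's spring-loaded vent valve, and with it press the valve cap halfway down, about 10 mm of its 20 mm travel, never all the way to its stop. Keep it half open for two seconds and finish still holding it there, with the rod in the gripper and upright in the eye, for the vent shuts when let go. Leave the short rod in the rack and the things lying about where they are.

Things in the scene. Friction and masses are not known exactly. Their poses are not given: they have to be found in the camera images.
- release_rod: the LONG push rod, 141 mm long, about 110 g, starting upright in one of the rack's two holes (either one). From the tip up: a steel shank 10 mm in diameter and 90 mm long, a steel collar 30 mm in diameter and 6 mm thick, a black round handle 20 mm in diameter and 45 mm long. Origin: centre of the shank's lower end (the tip); z points along the rod to the handle
- rod_grip (a point): point on the long rod's axis in the middle of its handle, 118 mm above the tip: the place to grip it from above, the fingertips just over the collar
- short_rod: the SHORT push rod, same handle and collar, but a shank of only 44 mm (95 mm long in all), about 90 g; upright in the rack's other hole; must stay there. Origin: centre of its tip, z up along it
- rack: grey plastic rack block fixed to the bench, 60 mm (x) by 150 mm (y) by 60 mm high, with two round holes 12 mm wide and 40 mm deep, on its y axis at 45 mm either side of the middle. A rod's tip stands 20 mm above the bench in it. Origin: centre of the underside
- fixture: vacuum fixture fixed to the bench: aluminium bed, x from -60 to 110 mm, y from -50 to 200, 24 mm high, a dark panel on it. At the origin the brass vent valve, under a dark steel bridge (plate 60 by 64 mm, 8 mm thick, top 130 mm above the bench, posts at y = -36 and 36 mm, open along x) with the guide eye in it. Origin: on the bench, right under the eye
- guide_eye (a point): centre of the upper mouth of the guide eye, a round hole 14 mm wide through the 8 mm bridge plate, with a small chamfer, 130 mm above the bench; its axis is vertical
- cap_top (a point): centre of the top face of the flat round steel cap of the vent valve's stem, 26 mm in diameter, 6 mm thick, straight under the eye. This point is 80 mm above the bench (50 mm under the eye's mouth) when the valve is shut; it goes down as it is pressed
- vent_stem (a joint): travel of the valve stem straight down in m: 0 shut, 0.020 at its stop. A spring shuts it: about 3 N to start it, 6 N at 10 mm, 9 N at the stop. Half open means 0.010, anything from 0.006 to 0.014 will do; over 0.0185 counts as driven to the stop
- tape_measure: yellow tape measure 70 by 32 by 62 mm, standing on the panel of the fixture; bystander; origin at the underside's centre
- tape_roll: roll of clear tape 84 mm across, 48 mm high, flat on the bench beyond the rack; bystander; origin at the underside's centre
- phone: phone 72 by 148 by 9 mm lying on the bench; bystander
- marker: marker pen 120 mm long, 14 mm thick, lying between the rack and the robot; bystander
- jar: small glass jar with a steel lid, 36 mm in diameter, 50 mm high, standing on the fixture's bed beside the valve; bystander
- sanding_block: cork sanding block 70 by 45 by 30 mm on the bench right of the roll of tape; bystander
There are look-alikes about, which are no part of the job. What is shaped like the release_rod but blue or green is not meant.

How it is judged:
On the way, in this order (a step that is already met when the one before it is completed fails the run):
1. the long rod is lifted out of the rack (height (world z) of release_rod above 0.07 m), for 0.1 s.
2. the long rod's end is through the guide eye (horizontal distance between release_rod and guide_eye below 0.005 m and z of release_rod in the frame of guide_eye below -0.015 m), for 0.1 s.
3. the rod keeps the valve about half open (6 to 14 mm) for two seconds (all of step 2 and value of joint vent_stem between 0.006 and 0.014 m and contact force between release_rod and the fingers above 2 N and z of release_rod in the frame of cap_top below 0.003 m), for 2 s.
At the end, for the whole second after the job is handed in: Fingers still grip the long rod (over 2 N), upright within 8 deg, tip 15 mm or more under the eye's mouth and within 5 mm of its axis, on the cap (within 3 mm), valve still at 6 to 14 mm; short rod and bystanders within 30 mm of their starts (all of step 3 and angle between release_rod's own z axis and vertical below 0.15 rad and velocity of joint vent_stem between -0.01 and 0.01 m/s and distance of each of short_rod, tape_measure, tape_roll, phone, marker, jar, sanding_block from where it was at the start of the episode below 0.03 m); the arm keeps its last pose, push and grip.
It fails at once if the valve is driven to its stop (value of joint vent_stem above 0.0185 m).
It fails at once if the short rod is taken or moved (distance of short_rod from where it was at the start of the episode above 0.03 m).
It fails at once if a bystander is pushed more than 30 mm (distance of any of tape_measure, tape_roll, phone, marker, jar, sanding_block from where it was at the start of the episode above 0.03 m).
It also fails if it takes over 54 s, if anything falls off the work surface, if the arm or the gripper's body presses on something with over 40 N, if the wrist force passes 120 N, or if a joint passes its speed limit or range.

## Robot

A 6-joint arm with a two-finger parallel gripper is mounted at the origin on the work surface. World frame = base frame: x ahead of the robot, y to its left, z up, the work surface at z = 0. Lengths are in m, angles in rad, forces in N, time in s.
With the tool pointing down it reaches from about 0.35 to 0.775 m from the base axis. Payload 5.5 kg.
Tool frame: the origin (TCP) lies midway between the tips of the shut fingers; the grasp point (between the pads) lies 19 mm behind it; z points along the fingers, y is the line along which they close (so a half turn about z gives the same grasp; the last joint's range is limited). The gripper opens to 85 mm and grips with 20 to 120 N. Pads are 22 mm wide; open, the fingers measure 114 mm over their backs; the gripper's body (76 mm by 85 mm) begins 54 mm behind the grasp point. The pads swing forward as they close: fully open they stand 13 mm farther back than shut.
Start: joints at [-1.388, 0.313, 0.046, 1.304, 0, 1.431], TCP at [0.182, -0.545, 0.198] pointing down, gripper open.
Joint ranges: [-2.76, 2.76], [-0.86, 1.69], [-1.03, 1.26], [-2.2, 2.34], [-1.47, 1.5], [-3.14, 3.14]. Speed limits (rad/s): [2.57, 2.57, 3.14, 3.14, 3.14, 3.14].

## Interface

Orientations are given as a unit quaternion [w, x, y, z].
In Python, from workcell import telemetry, imaging, env gives the robot as it stands. The module is installed in compiled form; this text tells all that it offers.
- The arm moves only by the tool step_arm, never from a script. Its argument "moves" is a list of rows, each a list of 3 entries, a list of its own where there are three numbers: the shift along the tool's x, y, z in mm, then the turn, a rotation vector about the tool's x, y, z in rad, then the finger opening in mm, from 0 to 85.4. A call has 1 to 8 rows; each row is the pose to reach, as a shift and turn from the pose commanded when the call began, along the tool's axes at that moment; what a row does not reach only later rows make up. A row lasts 1/12 s, in which the tool goes at most 41.7 mm and 7.16 degrees, less where a joint would pass 70% of its speed; a pose out of reach is approached as far as the arm can. A call with a gripper value outside its range is refused whole. The fingers move at their own pace and stop on an object; "grip_force" is the grip in N (left out, the last holds). Time passes only in rows, so rows that repeat a pose let the fingers close. It gives the time, the measured TCP pose, the force, the opening and the grip force at its end, in the units of the state.
- telemetry.get_state(): the state, without advancing time (a new reading comes with each control period).
- imaging.read_camera(name): name is "scene" or "top"; returns the picture (480x640x3 uint8, red, green, blue); there is no depth.
- imaging.camera_params(name): a dict with "camera_matrix" (3x3 intrinsics, pixels), "D" ([k1, k2, p1, p2, k3] as OpenCV has them; the pictures are not rectified), "pose" (4x4, takes a point from camera to world coordinates). Camera axes: x right, y up, looking along -z (the intrinsics and any distortion apply to the point x, -y, -z); pixel columns grow to the right and rows downward; lengths in m; the calibration is good to about 2 mm. A picture is of the moment at which its call begins. camera_params takes no time and is no camera call.
- env.hand_in(): hands the job in; it is judged then, once.
The state is a dict: "clock": time; "joint_pos": joint angles; "qvel": joint speeds; "tau": joint torques, N m; "tcp_pos": TCP position; "orientation": TCP orientation; "wrist_force": force on the tool from outside, world axes, zero at the start; "ft_torque": the same for the moment, N m; "finger_gap": finger opening in m; "grip_force": force on a finger pad.
Only numpy, scipy, OpenCV 4.12 (cv2) and the standard library are available. Lean on these libraries where they do the work, as an engineer would, in place of code of your own. Each camera call takes 0.05 s, during which the arm holds its last target. There are 200 camera calls.

## Working session

There is one attempt and no reset: what is moved stays moved. The work goes in short steps, Python scripts to look and compute and a tool call to move; the robot and the scene stay as the last step left them, time stands still between calls to the robot, and variables do not carry over. Pictures are saved under pics/ and viewed, at most 10 in all, crops included, and the job is handed in when it is done.

Besides the shell and the picture viewer there is one more tool, called after "Request:" as name(argument=value, ...) on one line, values as JSON. step_arm: Moves the arm, as the interface text tells. Its arguments: {"type":"object","properties":{"moves":{"type":"array"},"grip_force":{"type":"number"}},"required":["moves"]}

```bash
mkdir -p pics
cat > h.py <<'E'
import numpy as np, cv2
from workcell import telemetry, imaging, env
def grab(n,f):
    im=imaging.read_camera(n); cv2.imwrite('pics/'+f,im[:,:,::-1]); return im
def rays(n,px):
    p=imaging.camera_params(n); K=np.array(p['camera_matrix']);D=np.array(p['D'],float);T=np.array(p['pose'])
    u=cv2.undistortPoints(np.array(px,float).reshape(-1,1,2),K,D)[:,0]
    d=np.c_[u[:,0],-u[:,1],-np.ones(len(u))]@T[:3,:3].T
    return T[:3,3],d
def onplane(n,px,z):
    o,d=rays(n,px); return o+d*((z-o[2])/d[:,2])[:,None]
def proj(n,P):
    p=imaging.camera_params(n); K=np.array(p['camera_matrix']);D=np.array(p['D'],float);T=np.array(p['pose'])
    q=(np.atleast_2d(P)-T[:3,3])@T[:3,:3]; q=q*[1,-1,-1]
    return cv2.projectPoints(q.reshape(-1,1,3),np.zeros(3),np.zeros(3),K,D)[0][:,0]
def tri(pa,pb):
    o1,d1=rays('scene',[pa]);o2,d2=rays('top',[pb]);d1=d1[0];d2=d2[0]
    t=np.linalg.lstsq(np.c_[d1,-d2],o2-o1,rcond=None)[0]
    a=o1+t[0]*d1;b=o2+t[1]*d2; return (a+b)/2,np.linalg.norm(a-b)
E
python3 - <<'E'
from h import *
grab('scene','s0.png');grab('top','t0.png')
for n in('scene','top'):
    p=imaging.camera_params(n);print(np.round(p['pose'],3).tolist(),p['camera_matrix'],p['D'])
s=telemetry.get_state();print({k:np.round(v,3).tolist() for k,v in s.items()})
E
```

```text
[[0.784, -0.461, 0.416, 0.994], [0.621, 0.583, -0.524, -0.745], [-0.002, 0.669, 0.743, 1.056], [0.0, 0.0, 0.0, 1.0]] [[567.24253868   0.         319.91891512]
 [  0.         567.24253868 240.09141306]
 [  0.           0.           1.        ]] [-0.10516407  0.          0.          0.          0.        ]
[[0.152, 0.966, -0.207, 0.251], [-0.988, 0.15, -0.026, -0.071], [0.006, 0.209, 0.978, 1.136], [0.0, 0.0, 0.0, 1.0]] [[454.2028656    0.         321.87336005]
 [  0.         454.2028656  245.62127742]
 [  0.           0.           1.        ]] [-0.11468412  0.          0.          0.          0.        ]
{'clock': 0.1, 'joint_pos': [-1.388, 0.314, 0.045, 1.304, 0.0, 1.431], 'qvel': [0.002, -0.002, 0.001, 0.0, -0.001, 0.002], 'tau': [0.002, -48.173, 29.924, 0.013, -0.0, 0.0], 'tcp_pos': [0.182, -0.545, 0.197], 'orientation': [-0.001, 0.987, 0.161, -0.0], 'wrist_force': [0.176, -1.006, -0.692], 'ft_torque': [-0.061, 0.056, -0.062], 'grip_force': 0.0, 'finger_gap': 0.086}
```

View pics/s0.png

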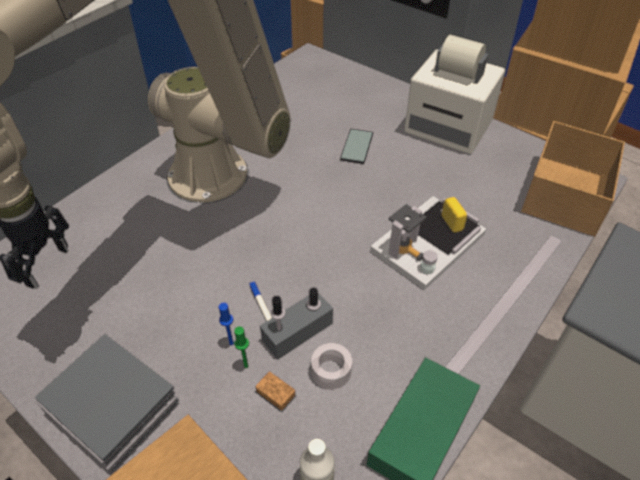

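View pics/t0.png

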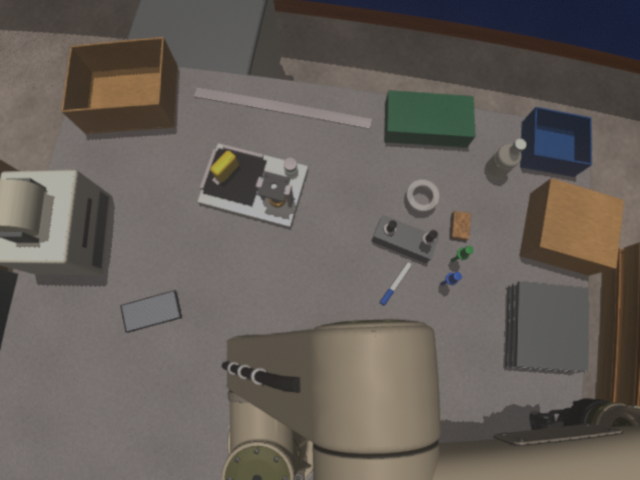

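Scene: the rack is around (297,322). The long rod sticks up higher at (277,305), and the short one is at (313,297). The bridge is at (407,217). Top view: long rod near (430,238), short near (390,228), bridge eye near (273,187). I'll enlarge both areas next.

Run:
```python
from h import *
s=cv2.imread('pics/s0.png');t=cv2.imread('pics/t0.png')
def c(im,x,y,w=66,h=50): return cv2.resize(im[y:y+h,x:x+w],(396,300),interpolation=cv2.INTER_CUBIC)
m=np.vstack([np.hstack([c(s,255,280),c(s,370,195)]),np.hstack([c(t,375,205),c(t,240,160)])])
cv2.imwrite('pics/m0.png',m)
for n,im,(x,y,w,h) in(('scene',s,(255,280,90,60)),('top',t,(370,210,70,50)),):
    k=(im[y:y+h,x:x+w].max(2)<45).astype(np.uint8)
    N,l,st,ce=cv2.connectedComponentsWithStats(k)
    for i in range(1,N):
        if st[i,4]>15: print(n,st[i]+[x,y,0,0,0],ce[i]+[x,y])
```

```text
scene [310 289   7  16  92] [313.09782609 297.01086957]
scene [273 297   8  17 112] [276.6875     305.24107143]
```

View pics/m0.png

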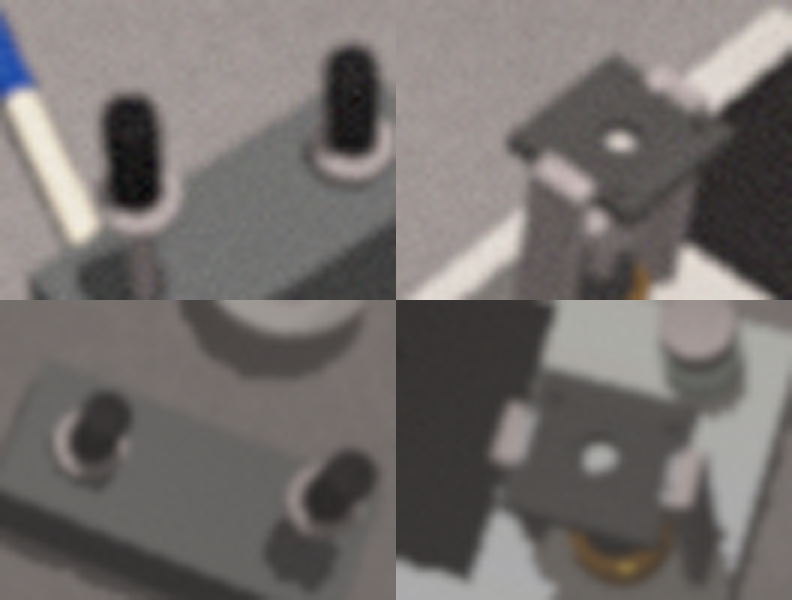

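Both crops are clear. In the scene view the long rod has shank showing between its collar and the rack, and the eye is a bright spot at about (407,218). In the top view the eye is at about (273.6,186), the long rod's handle at about (431,237) and the short one's at about (391,226).

Run:
```python
from h import *
s=cv2.imread('pics/s0.png');t=cv2.imread('pics/t0.png')
def blobs(im,r,th,below=True,mn=10):
    x,y,w,h=r;g=cv2.resize(im[y:y+h,x:x+w],None,fx=6,fy=6,interpolation=cv2.INTER_CUBIC).max(2)
    k=((g<th) if below else (g>th)).astype(np.uint8)
    N,l,st,ce=cv2.connectedComponentsWithStats(k);o=[]
    for i in range(1,N):
        if st[i,4]>mn*36: o.append(((ce[i]+.5)/6-.5+[x,y],st[i,4]/36,(st[i,:4]/6+[x,y,0,0]).round(1)))
    return o
print('sL',blobs(s,(265,290,20,30),60));print('sS',blobs(s,(303,282,20,26),60))
for th in(55,62,68):
  print(th,'tL',blobs(t,(420,226,20,17),th));print('tS',blobs(t,(382,218,20,13),th))
print('es',blobs(s,(397,210,18,16),150,False,4));print('et',blobs(t,(264,178,18,16),125,False,4))
a=blobs(s,(397,210,18,16),150,False,4);b=blobs(t,(264,178,18,16),125,False,4)
if a and b:
    a=a[0][0];b=b[0][0];print('eye tri',tri(a,b),onplane('scene',[a],.126),onplane('top',[b],.126))
for S,T,z in(('sL',None,.1385),):
    pa=blobs(s,(265,290,20,30),60)[0][0];print('scene L',onplane('scene',[pa],.1385))
    pa2=blobs(s,(303,282,20,26),60)[0][0];print('scene S',onplane('scene',[pa2],.0925))
# plate edges, by eye from crops (corner px), plate top z .130
cs=np.array([[617-396,53],[735-396,132],[628-396,224],[508-396,138]]);ct=np.array([[545-396,372-300],[695-396,405-300],[660-396,543-300],[500-396,507-300]])
ps=onplane('scene',(cs+.5)/6-.5+[370,195],.13);pt=onplane('top',(ct+.5)/6-.5+[240,160],.13)
print('plate s',ps.round(4).tolist(),ps.mean(0));print('plate t',pt.round(4).tolist(),pt.mean(0))
```

```text
sL [(array([276.57546246, 305.27143634]), np.float64(127.63888888888889), array([272.8, 296.7,   8.5,  18. ]))]
sS [(array([313.07826087, 296.61348631]), np.float64(115.0), array([309.7, 288.5,   8. ,  17. ]))]
55 tL [(array([430.83788191, 236.34114315]), np.float64(53.94444444444444), array([426.7, 231.7,   9.7,   9.8]))]
tS [(array([390.13129364, 228.08480338]), np.float64(25.194444444444443), array([387.7, 225.3,   6.2,   5.7]))]
62 tL [(array([431.07517084, 235.95172108]), np.float64(73.16666666666667), array([426.3, 231. ,  10.5,  10.8]))]
tS [(array([391.35697674, 225.80596899]), np.float64(59.72222222222222), array([387.5, 221.2,   8.8,   9.8]))]
68 tL [(array([431.1440984 , 235.90792146]), np.float64(82.05555555555556), array([426.2, 230.7,  11.2,  11.5]))]
tS [(array([391.40141385, 225.63870316]), np.float64(66.47222222222223), array([387.3, 220.8,   9.2,  10.2]))]
es [(array([406.91813725, 218.24852941]), np.float64(9.444444444444445), array([405.3, 217.3,   4.2,   2.8])), (array([398.58951763, 223.90213358]), np.float64(14.972222222222221), array([397. , 221.5,   5.5,   4.5]))]
et [(array([273.43639053, 185.9627712 ]), np.float64(18.77777777777778), array([271.3, 184.2,   5.3,   4.5]))]
eye tri (array([0.58843898, 0.08980834, 0.12370411]), np.float64(0.003428621826718962)) [[0.58856933 0.08608189 0.126     ]] [[0.58897577 0.09070448 0.126     ]]
scene L [[ 0.52138662 -0.28766722  0.1385    ]]
scene S [[ 0.54308067 -0.20042114  0.0925    ]]
plate s [[0.5633, 0.1228, 0.13], [0.622, 0.1144, 0.13], [0.6156, 0.0484, 0.13], [0.5557, 0.0578, 0.13]] [0.58914599 0.08582207 0.13      ]
plate t [[0.6197, 0.1175, 0.13], [0.615, 0.0568, 0.13], [0.5572, 0.0606, 0.13], [0.5622, 0.1247, 0.13]] [0.5885144  0.08991184 0.13      ]
```

Run:
```python
from h import *
for z,a,b in((.1385,(276.58,305.27),(431.1,235.93)),(.0925,(313.08,296.6),(391.38,225.7))):
    print(tri(a,b),onplane('scene',[a],z),onplane('top',[b],z))
print('green/blue tops',onplane('scene',[(240,334),(224,310)],.12),onplane('top',[(466,251),(455,278)],.12))
L=np.array([.5215,-.2865]);s=telemetry.get_state();p=np.array(s['tcp_pos']);w,x,y,z=s['orientation'];a=2*np.arctan2(y,x)
R=np.array([[np.cos(a),np.sin(a),0],[np.sin(a),-np.cos(a),0],[0,0,-1]])
print(a,(R.T@(np.r_[L,.22]-p)*1000).round(1))
```

```text
(array([ 0.52205523, -0.28673432,  0.138346  ]), np.float64(0.0022543426615915753)) [[ 0.52139136 -0.28765903  0.1385    ]] [[ 0.52277701 -0.28587164  0.1385    ]]
(array([ 0.54424362, -0.19961194,  0.09311616]), np.float64(0.0028558826865126936)) [[ 0.54306158 -0.20039162  0.0925    ]] [[ 0.54541732 -0.19865735  0.0925    ]]
green/blue tops [[ 0.50118405 -0.37405307  0.12      ]
 [ 0.43681879 -0.35301825  0.12      ]] [[ 0.5048838  -0.37468995  0.12      ]
 [ 0.43824603 -0.35486621  0.12      ]]
0.3227651508474149 [ 403.6 -137.4  -22.8]
```

Request:
step_arm(moves=[[[40, -14, -23], [0, 0, -0.12], 85], [[80, -27, -23], [0, 0, -0.24], 85], [[120, -41, -23], [0, 0, -0.36], 85], [[160, -54, -23], [0, 0, -0.48], 85], [[200, -68, -23], [0, 0, -0.6], 85], [[240, -82, -23], [0, 0, -0.72], 85], [[280, -95, -23], [0, 0, -0.84], 85], [[320, -109, -23], [0, 0, -0.96], 85]], grip_force=60)

```text
clock: 0.77
tcp_pos: [0.4447, -0.3448, 0.2207]
orientation: [-0.0, 0.8, 0.601, -0.0]
wrist_force: [-0.5, -0.8, -0.7]
finger_gap: 0.085
grip_force: 0.0
```

```bash
cat >> h.py <<'E'
from scipy.spatial.transform import Rotation as Ro
def rel(goal,yaw=None):
    s=telemetry.get_state();p=np.array(s['tcp_pos']);R=Ro.from_quat(np.roll(s['orientation'],-1))
    d=R.inv().apply(np.array(goal)-p)*1000
    M=R.as_matrix();out=dict(t=round(s['clock'],2),p=p.round(4).tolist(),d=d.round(1).tolist(),yaw=round(float(np.arctan2(M[1,0],M[0,0])),4),zax=M[:,2].round(4).tolist(),F=np.round(s['wrist_force'],1).tolist(),gap=round(s['finger_gap'],4),gf=round(s['grip_force'],1))
    if yaw is not None:
        G=np.array([[np.cos(yaw),np.sin(yaw),0],[np.sin(yaw),-np.cos(yaw),0],[0,0,-1]])
        out['rv']=(R.inv()*Ro.from_matrix(G)).as_rotvec().round(4).tolist()
    print(out)
E
python3 -c "
from h import *
rel([.522,-.2867,.20],1.327)"
```

```text
{'t': 0.77, 'p': [0.4447, -0.3448, 0.2207], 'd': [77.4, 58.1, 20.7], 'yaw': 1.2886, 'zax': [-0.0003, 0.0003, -1.0], 'F': [-0.5, -0.8, -0.7], 'gap': 0.085, 'gf': 0.0, 'rv': [-0.0004, -0.0002, -0.0384]}
```

Request:
step_arm(moves=[[[30, 22, 0], [0, 0, -0.02], 85], [[55, 41, 0], [0, 0, -0.03], 85], [[69, 52, 0], [0, 0, -0.03], 85], [[69, 52, 0], [0, 0, -0.03], 85], [[69, 52, 0], [0, 0, -0.03], 85], [[69, 52, 0], [0, 0, -0.03], 85]])

```text
clock: 1.27
tcp_pos: [0.5123, -0.2953, 0.2206]
orientation: [-0.0, 0.792, 0.61, -0.0]
wrist_force: [0.1, -0.6, 0.2]
finger_gap: 0.0849
grip_force: 0.0
```

```bash
python3 -c "
from h import *
rel([.522,-.2867,.119],1.327)"
```

```text
{'t': 1.27, 'p': [0.5123, -0.2953, 0.2206], 'd': [10.8, 7.3, 101.6], 'yaw': 1.3126, 'zax': [-0.0011, 0.0002, -1.0], 'F': [0.1, -0.6, 0.2], 'gap': 0.0849, 'gf': 0.0, 'rv': [-0.0011, 0.0001, -0.0144]}
```

Request:
step_arm(moves=[[[10.8, 7.3, 5], [0, 0, -0.014], 85], [[10.8, 7.3, 30], [0, 0, -0.014], 85], [[10.8, 7.3, 55], [0, 0, -0.014], 85], [[10.8, 7.3, 80], [0, 0, -0.014], 85], [[10.8, 7.3, 95], [0, 0, -0.014], 85], [[10.8, 7.3, 100], [0, 0, -0.014], 85], [[10.8, 7.3, 100], [0, 0, -0.014], 85], [[10.8, 7.3, 100], [0, 0, -0.014], 85]])

```text
clock: 1.93
tcp_pos: [0.5227, -0.2871, 0.1216]
orientation: [0.0, 0.788, 0.615, 0.0]
wrist_force: [-0.3, -0.1, 0.0]
finger_gap: 0.0853
grip_force: 0.0
```

Run:
```python
from h import *
rel([.522,-.2867,.120],1.327)
s=grab('scene','s1.png')[:,:,::-1];t=grab('top','t1.png')[:,:,::-1]
c=lambda im,x,y:cv2.resize(im[y:y+75,x:x+100],(400,300),interpolation=cv2.INTER_CUBIC)
cv2.imwrite('pics/m1.png',np.hstack([c(s,235,255),c(t,375,195)]))
```

```text
{'t': 1.93, 'p': [0.5227, -0.2871, 0.1216], 'd': [0.2, -0.7, 1.6], 'yaw': 1.3259, 'zax': [0.0004, -0.0004, -1.0], 'F': [-0.3, -0.1, 0.0], 'gap': 0.0853, 'gf': 0.0, 'rv': [0.0005, 0.0003, -0.0011]}
```

View pics/m1.png

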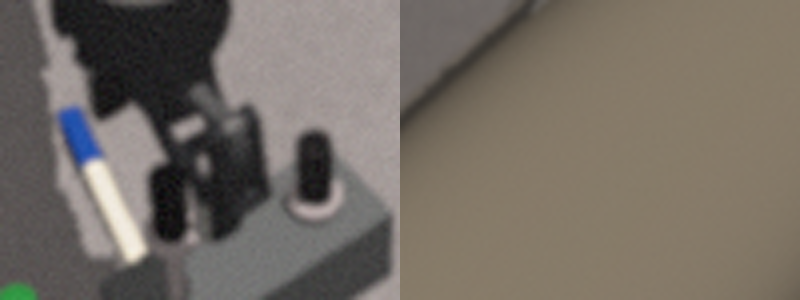

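The scene view shows the fingers straddling the handle: the right tip is at about (230,235) in the crop, where it was predicted, and the short rod is clear. The arm hides the top view. I'll close now.

Request:
step_arm(moves=[[[0, -0.5, 1.2], [0, 0, 0], 60], [[0, -0.5, 1.2], [0, 0, 0], 40], [[0, -0.5, 1.2], [0, 0, 0], 25], [[0, -0.5, 1.2], [0, 0, 0], 10], [[0, -0.5, 1.2], [0, 0, 0], 10], [[0, -0.5, 1.2], [0, 0, 0], 10], [[0, -0.5, 1.2], [0, 0, 0], 10], [[0, -0.5, 1.2], [0, 0, 0], 10]], grip_force=60)

```text
clock: 2.7
tcp_pos: [0.5225, -0.2866, 0.1202]
orientation: [0.0, 0.788, 0.616, 0.0]
wrist_force: [-0.2, 0.1, 2.7]
finger_gap: 0.0162
grip_force: 58.6
```

```bash
python3 -c "
from h import *
rel([.522,-.2867,.120],1.327)"
```

```text
{'t': 2.7, 'p': [0.5225, -0.2866, 0.1202], 'd': [-0.2, -0.5, 0.2], 'yaw': 1.3269, 'zax': [0.0007, -0.0006, -1.0], 'F': [-0.2, 0.1, 2.7], 'gap': 0.0162, 'gf': 58.6, 'rv': [0.0008, 0.0004, -0.0001]}
```

Request:
step_arm(moves=[[[0, 0, -8], [0, 0, 0], 10], [[0, 0, -20], [0, 0, 0], 10], [[0, 0, -35], [0, 0, 0], 10], [[0, 0, -50], [0, 0, 0], 10], [[0, 0, -60], [0, 0, 0], 10], [[0, 0, -60], [0, 0, 0], 10], [[0, 0, -60], [0, 0, 0], 10]])

```text
clock: 3.28
tcp_pos: [0.5225, -0.2866, 0.1801]
orientation: [0.0, 0.788, 0.616, 0.0]
wrist_force: [-0.3, 0.3, -2.1]
finger_gap: 0.0163
grip_force: 58.7
```

Run:
```python
from h import *
rel([.522,-.2867,.260],1.327)
s=grab('scene','s2.png')[:,:,::-1]
print(proj('scene',[[.5225,-.2866,z] for z in(.18,.08,.176,.119,.206)]))
cv2.imwrite('pics/m2.png',cv2.resize(s[250:350,210:340],(780,600),interpolation=cv2.INTER_CUBIC))
```

```text
{'t': 3.28, 'p': [0.5225, -0.2866, 0.1801], 'd': [-0.3, -0.4, -79.9], 'yaw': 1.3268, 'zax': [0.0007, -0.0006, -1.0], 'F': [-0.3, 0.3, -2.1], 'gap': 0.0163, 'gf': 58.7, 'rv': [0.0008, 0.0004, -0.0002]}
[[276.0945607  292.63227529]
 [279.02404224 321.77934056]
 [276.21904736 293.87654572]
 [277.92531487 310.88012385]
 [275.26941482 284.37192925]]
```

View pics/m2.png

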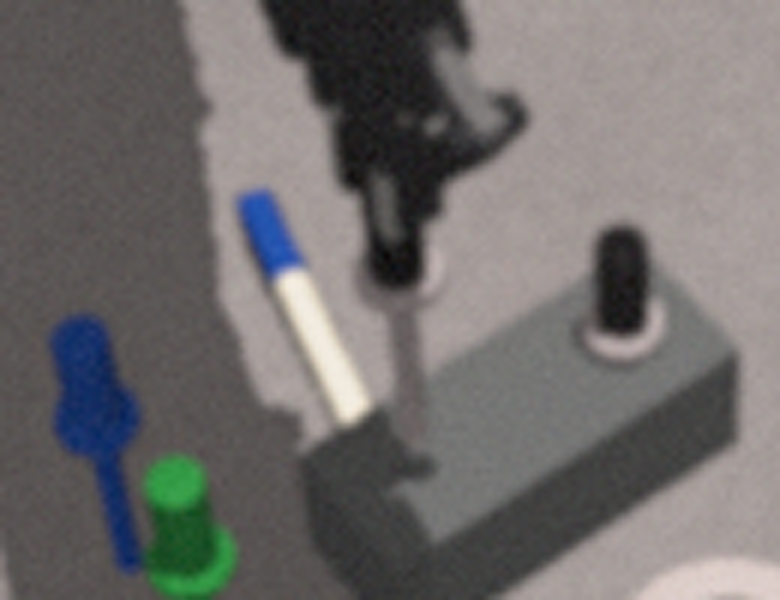

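The rod is held upright: collar at about (400,265) in the crop and tip at about (412,435), both as predicted. Next I raise it and carry it to just above the eye.

Request:
step_arm(moves=[[[0, 0, -25], [0, 0, 0], 10], [[0, 0, -50], [0, 0, 0], 10], [[15, -1, -70], [0, 0, 0], 10], [[40, -3, -73], [0, 0, 0], 10], [[75, -5, -73], [0, 0, 0], 10], [[110, -8, -73], [0, 0, 0], 10], [[145, -10, -73], [0, 0, 0], 10], [[180, -12, -73], [0, 0, 0], 10]])

```text
clock: 4.0
tcp_pos: [0.5535, -0.1072, 0.2515]
orientation: [-0.001, 0.788, 0.616, -0.001]
wrist_force: [0.5, 0.3, -1.0]
finger_gap: 0.0164
grip_force: 58.9
```

Request:
step_arm(moves=[[[35, -3, 0], [0, 0, 0], 10], [[70, -5, 0], [0, 0, 0], 10], [[105, -7, 0], [0, 0, 0], 10], [[140, -10, 0], [0, 0, 0], 10], [[170, -12, 0], [0, 0, 0], 10], [[190, -13, 0], [0, 0, 0], 10], [[198, -14, 0], [0, 0, 0], 10], [[200, -14, 0], [0, 0, 0], 10]])

```text
clock: 4.67
tcp_pos: [0.5883, 0.0903, 0.2514]
orientation: [-0.001, 0.787, 0.617, -0.001]
wrist_force: [-0.1, 0.0, -1.1]
finger_gap: 0.0164
grip_force: 58.9
```

Run:
```python
from h import *
rel([.5888,.0884,.242],1.327)
s=grab('scene','s3.png')[:,:,::-1];t=grab('top','t3.png')[:,:,::-1]
c=lambda im,x,y:cv2.resize(im[y:y+75,x:x+50],(400,600),interpolation=cv2.INTER_CUBIC)
cv2.imwrite('pics/m3.png',np.hstack([c(s,383,170),c(t,250,150)]))
p=np.array(telemetry.get_state()['tcp_pos']);print('tip exp',proj('scene',p-[0,0,.1]))
```

```text
{'t': 4.67, 'p': [0.5883, 0.0903, 0.2514], 'd': [-1.7, 1.0, 9.4], 'yaw': 1.3295, 'zax': [-0.0023, -0.0001, -1.0], 'F': [-0.1, 0.0, -1.1], 'gap': 0.0164, 'gf': 58.9, 'rv': [-0.0022, 0.0006, 0.0025]}
tip exp [[408.69238363 209.66375744]]
```

View pics/m3.png

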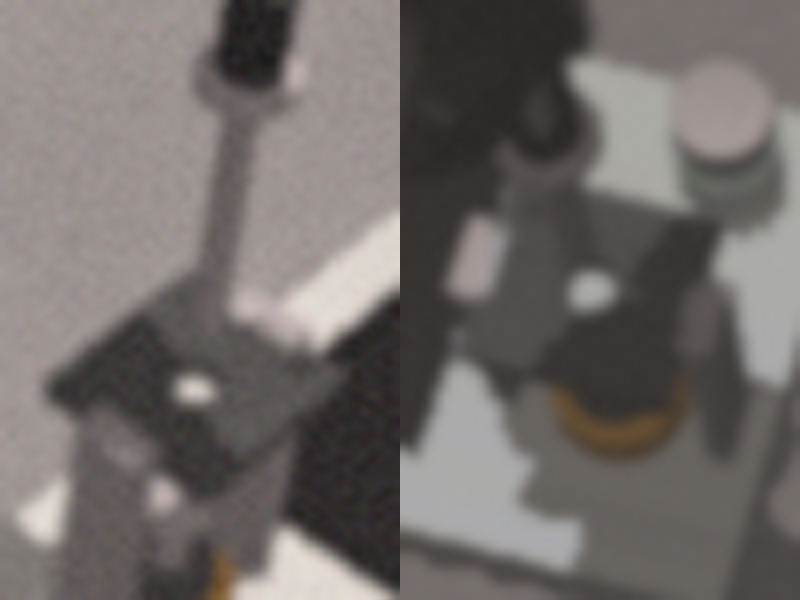

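Both views are usable. Scene: the shank runs from crop (237,150) to about (207,320), with the eye at (195,388). Top: the shank comes down to about (590,265), with the eye at (592,291). Next I measure the lateral offset between the eye and the rod's axis line in each view.

```bash
cat > off.py <<'E'
from h import *
def offs(sf,tf,box,zr):
    p=np.array(telemetry.get_state()['tcp_pos']);M=Ro.from_quat(np.roll(telemetry.get_state()['orientation'],-1)).as_matrix();za=-M[:,2]
    A=[];B=[]
    for n,f,(z0,z1),eye in(('scene',sf,zr[0],box[0]),('top',tf,zr[1],box[1])):
        g=cv2.imread('pics/'+f).astype(np.float32).mean(2)
        zs=np.linspace(z0,z1,40);pts=proj(n,[p+za*(z-p[2]) for z in zs]);t=pts[-1]-pts[0];t/=np.hypot(*t);nn=np.array([-t[1],t[0]])
        if nn[0]<0: nn=-nn
        q=np.arange(-9,9.01,.25);G=pts[:,None]+q[None,:,None]*nn
        prof=cv2.remap(g,G[...,0].astype(np.float32),G[...,1].astype(np.float32),cv2.INTER_CUBIC).mean(0)
        print(n,'profile',dict(zip(q[::3].round(1).tolist(),prof[::3].round(0).astype(int).tolist())))
        e=proj(n,p+za*(.126-p[2]))[0]
        print(n,'eye lateral from expected axis px',float((np.array(eye)-e)@nn),'along',float((np.array(eye)-e)@t))
        J=[(proj(n,[p+za*(.126-p[2])+d])[0]-e)@nn for d in([.001,0,0],[0,.001,0])];print(n,'J px/mm',np.round(J,3).tolist())
E
python3 - <<'E'
from off import *
s=cv2.imread('pics/s3.png');t=cv2.imread('pics/t3.png')
def eye(im,x,y,w,h,th):
    g=cv2.resize(im[y:y+h,x:x+w],None,fx=8,fy=8,interpolation=cv2.INTER_CUBIC).max(2)
    m=cv2.moments((g>th).astype(np.uint8),True);print(m['m00']/64);return ((m['m10']/m['m00']+.5)/8-.5+x,(m['m01']/m['m00']+.5)/8-.5+y)
es=eye(s,402,214,11,9,150);et=eye(t,269,181,10,11,125);print(es,et)
offs('s3.png','t3.png',(es,et),((.17,.235),(.165,.20)))
E
```

```text
9.375
17.890625
(406.9277083333333, 218.27270833333333) (273.42079694323144, 185.89241266375547)
scene profile {-9.0: 149, -8.2: 150, -7.5: 150, -6.8: 149, -6.0: 148, -5.2: 147, -4.5: 146, -3.8: 143, -3.0: 132, -2.2: 114, -1.5: 100, -0.8: 96, 0.0: 97, 0.8: 100, 1.5: 109, 2.2: 125, 3.0: 140, 3.8: 147, 4.5: 149, 5.2: 150, 6.0: 151, 6.8: 152, 7.5: 151, 8.2: 152, 9.0: 151}
scene eye lateral from expected axis px -0.2876045867362412 along -0.679637774230666
scene J px/mm [0.395, 0.192]
top profile {-9.0: 95, -8.2: 84, -7.5: 79, -6.8: 77, -6.0: 76, -5.2: 76, -4.5: 75, -3.8: 73, -3.0: 70, -2.2: 66, -1.5: 65, -0.8: 64, 0.0: 64, 0.8: 66, 1.5: 71, 2.2: 76, 3.0: 79, 3.8: 81, 4.5: 83, 5.2: 87, 6.0: 92, 6.8: 97, 7.5: 103, 8.2: 109, 9.0: 115}
top eye lateral from expected axis px -0.7994453088705199 along 0.7519858303170239
top J px/mm [0.182, -0.386]
```

The rod's axis passes within about 0.5 mm of the eye in both views, so I'll descend gently into it.

Request:
step_arm(moves=[[[-0.2, 0, 8], [0, 0, 0], 10], [[-0.2, 0, 15], [0, 0, 0], 10], [[-0.2, 0, 19], [0, 0, 0], 10], [[-0.2, 0, 22], [0, 0, 0], 10], [[-0.2, 0, 25], [0, 0, 0], 10], [[-0.2, 0, 28], [0, 0, 0], 10], [[-0.2, 0, 28], [0, 0, 0], 10]])

```text
clock: 5.35
tcp_pos: [0.5885, 0.0882, 0.2241]
orientation: [-0.0, 0.788, 0.616, -0.0]
wrist_force: [0.5, 0.1, -1.2]
finger_gap: 0.0161
grip_force: 58.9
```

```bash
python3 -c "
from h import *
rel([.5883,.0904,.180],1.327)"
```

```text
{'t': 5.35, 'p': [0.5885, 0.0882, 0.2241], 'd': [2.1, -0.7, 44.1], 'yaw': 1.3265, 'zax': [-0.0009, -0.0001, -1.0], 'F': [0.5, 0.1, -1.2], 'gap': 0.0161, 'gf': 58.9, 'rv': [-0.0008, 0.0003, -0.0005]}
```

The arm was still settling when that picture was taken, so I'll check again now that it is at rest.

Run:
```python
from off import *
s=grab('scene','s4.png')[:,:,::-1];t=grab('top','t4.png')[:,:,::-1]
rel([.5883,.0904,.180],1.327)
offs('s4.png','t4.png',((406.93,218.27),(273.42,185.89)),((.145,.205),(.145,.18)))
c=lambda im,x,y:cv2.resize(im[y:y+75,x:x+50],(400,600),interpolation=cv2.INTER_CUBIC)
cv2.imwrite('pics/m4.png',np.hstack([c(s,383,170),c(t,250,150)]))
```

```text
{'t': 5.45, 'p': [0.5888, 0.0884, 0.2248], 'd': [1.8, -0.9, 44.8], 'yaw': 1.3267, 'zax': [-0.0, -0.0001, -1.0], 'F': [0.1, 0.5, -0.9], 'gap': 0.0165, 'gf': 58.9, 'rv': [0.0, 0.0001, -0.0003]}
scene profile {-9.0: 138, -8.2: 136, -7.5: 133, -6.8: 131, -6.0: 128, -5.2: 126, -4.5: 123, -3.8: 116, -3.0: 106, -2.2: 99, -1.5: 96, -0.8: 96, 0.0: 98, 0.8: 103, 1.5: 114, 2.2: 128, 3.0: 140, 3.8: 145, 4.5: 147, 5.2: 148, 6.0: 149, 6.8: 150, 7.5: 151, 8.2: 154, 9.0: 158}
scene eye lateral from expected axis px -0.5077674277652648 along -0.6362253237331404
scene J px/mm [0.395, 0.192]
top profile {-9.0: 80, -8.2: 78, -7.5: 78, -6.8: 77, -6.0: 77, -5.2: 78, -4.5: 77, -3.8: 75, -3.0: 72, -2.2: 68, -1.5: 66, -0.8: 65, 0.0: 64, 0.8: 64, 1.5: 67, 2.2: 72, 3.0: 76, 3.8: 77, 4.5: 76, 5.2: 74, 6.0: 72, 6.8: 71, 7.5: 69, 8.2: 67, 9.0: 66}
top eye lateral from expected axis px -0.8530398837327642 along 0.551728852212619
top J px/mm [0.182, -0.386]
```

View pics/m4.png

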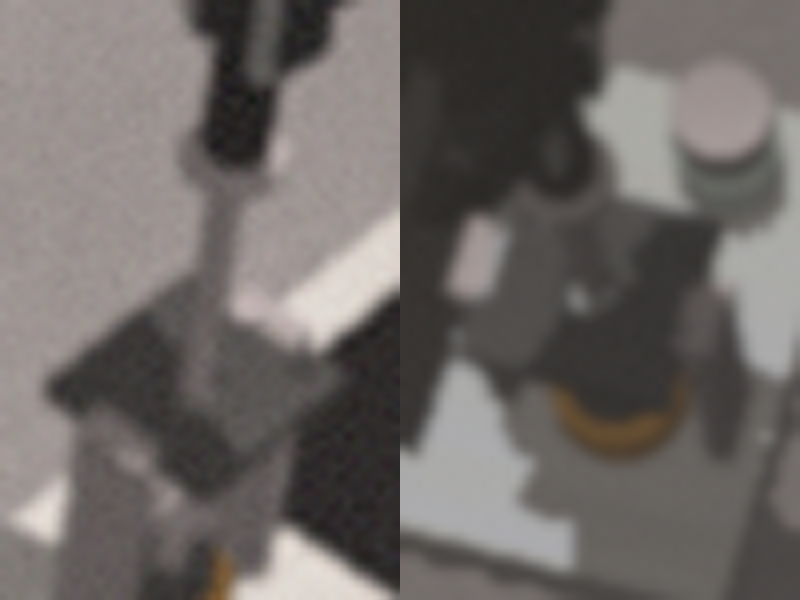

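Scene: the shank enters the eye at about (205,385). Top: a sliver of light is still visible at (580,300), left of the shank, so the rod is about 1 mm off. I'll shift it, then descend to just above the cap.

Request:
step_arm(moves=[[[0.8, -0.7, 0], [0, 0, 0], 10], [[0.8, -0.7, 3], [0, 0, 0], 10], [[0.8, -0.7, 8], [0, 0, 0], 10], [[0.8, -0.7, 14], [0, 0, 0], 10], [[0.8, -0.7, 20], [0, 0, 0], 10], [[0.8, -0.7, 26], [0, 0, 0], 10], [[0.8, -0.7, 32], [0, 0, 0], 10], [[0.8, -0.7, 35], [0, 0, 0], 10]])

```text
clock: 6.12
tcp_pos: [0.5877, 0.0894, 0.1883]
orientation: [-0.0, 0.788, 0.616, -0.001]
wrist_force: [-0.4, 0.4, -0.8]
finger_gap: 0.0165
grip_force: 58.9
```

Request:
step_arm(moves=[[[0, 0, 0], [0, 0, 0], 10], [[0, 0, 0], [0, 0, 0], 10], [[0, 0, 0], [0, 0, 0], 10]])

```text
clock: 6.37
tcp_pos: [0.5885, 0.0894, 0.19]
orientation: [0.0, 0.788, 0.616, 0.0]
wrist_force: [-0.1, -0.4, -1.3]
finger_gap: 0.0161
grip_force: 58.9
```

Request:
step_arm(moves=[[[0, 0, 3], [0, 0, 0], 10], [[0, 0, 6], [0, 0, 0], 10], [[0, 0, 8], [0, 0, 0], 10], [[0, 0, 8], [0, 0, 0], 10], [[0, 0, 8], [0, 0, 0], 10]])

```text
clock: 6.78
tcp_pos: [0.5881, 0.0894, 0.1816]
orientation: [-0.0, 0.788, 0.616, -0.0]
wrist_force: [0.2, -0.6, -1.7]
finger_gap: 0.0162
grip_force: 58.9
```

Request:
step_arm(moves=[[[0, 0, 1], [0, 0, 0], 10], [[0, 0, 2], [0, 0, 0], 10], [[0, 0, 2], [0, 0, 0], 10], [[0, 0, 2], [0, 0, 0], 10]])

```text
clock: 7.12
tcp_pos: [0.5886, 0.0894, 0.1802]
orientation: [0.0, 0.788, 0.616, 0.0]
wrist_force: [0.5, -0.1, 1.3]
finger_gap: 0.0162
grip_force: 59.2
```

Request:
step_arm(moves=[[[0, 0, 1], [0, 0, 0], 10], [[0, 0, 2], [0, 0, 0], 10], [[0, 0, 2], [0, 0, 0], 10], [[0, 0, 2], [0, 0, 0], 10]])

```text
clock: 7.45
tcp_pos: [0.5885, 0.0893, 0.1779]
orientation: [0.0, 0.788, 0.616, 0.0]
wrist_force: [1.4, -0.1, 1.7]
finger_gap: 0.0163
grip_force: 59.2
```

Request:
step_arm(moves=[[[0, 0, 1], [0, 0, 0], 10], [[0, 0, 2], [0, 0, 0], 10], [[0, 0, 2], [0, 0, 0], 10], [[0, 0, 2], [0, 0, 0], 10]])

```text
clock: 7.78
tcp_pos: [0.5885, 0.0893, 0.1758]
orientation: [0.0, 0.788, 0.616, 0.0]
wrist_force: [0.8, -0.2, 2.4]
finger_gap: 0.0162
grip_force: 59.3
```

Contact came at a TCP height of about 0.180, and the force is following the spring. I'll press a further 6 mm slowly.

Request:
step_arm(moves=[[[0, 0, 1], [0, 0, 0], 10], [[0, 0, 2], [0, 0, 0], 10], [[0, 0, 3], [0, 0, 0], 10], [[0, 0, 4], [0, 0, 0], 10], [[0, 0, 4], [0, 0, 0], 10], [[0, 0, 4], [0, 0, 0], 10]])

```text
clock: 8.28
tcp_pos: [0.5884, 0.0894, 0.1719]
orientation: [0.0, 0.788, 0.616, 0.0]
wrist_force: [0.5, -0.1, 4.3]
finger_gap: 0.0161
grip_force: 59.4
```

Request:
step_arm(moves=[[[0, 0, 1], [0, 0, 0], 10], [[0, 0, 2], [0, 0, 0], 10], [[0, 0, 2], [0, 0, 0], 10], [[0, 0, 2], [0, 0, 0], 10], [[0, 0, 2], [0, 0, 0], 10]])

```text
clock: 8.7
tcp_pos: [0.5884, 0.0894, 0.1699]
orientation: [0.0, 0.788, 0.616, 0.0]
wrist_force: [0.8, 0.4, 4.8]
finger_gap: 0.0165
grip_force: 59.5
```

Run:
```python
from h import *
rel([.5883,.0894,.170],1.327)
s=grab('scene','s5.png')[:,:,::-1]
p=np.array(telemetry.get_state()['tcp_pos'])
print(p,telemetry.get_state()['wrist_force'],'collar top exp',proj('scene',p-[0,0,.004]),'handle top',proj('scene',p+[0,0,.041]))
cv2.imwrite('pics/m5.png',cv2.resize(s[170:270,365:465],(600,600),interpolation=cv2.INTER_CUBIC))
```

```text
{'t': 8.7, 'p': [0.5884, 0.0894, 0.1699], 'd': [0.0, -0.1, -0.1], 'yaw': 1.3268, 'zax': [0.0002, -0.0001, -1.0], 'F': [0.8, 0.4, 4.8], 'gap': 0.0165, 'gf': 59.5, 'rv': [0.0002, 0.0001, -0.0002]}
[0.58836616 0.08939725 0.16987558] [ 0.01808895 -0.48766945  4.47505137] collar top exp [[409.61228322 204.97180049]] handle top [[411.96131503 190.25236763]]
```

View pics/m5.png

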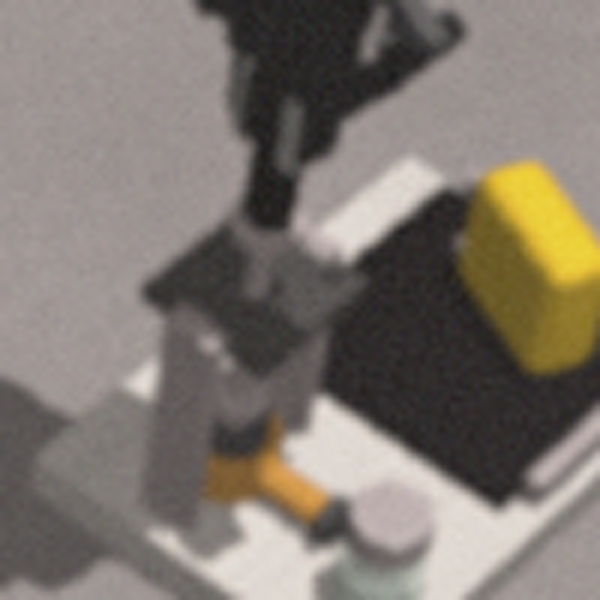

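The picture shows the rod through the eye with its collar just above the plate, near crop (265,225), and the tape measure and jar untouched. Net push is about 6 N at 10 mm, so the valve is half open. I'll hold it there.

Request:
step_arm(moves=[[[0, 0, 0], [0, 0, 0], 10], [[0, 0, 0], [0, 0, 0], 10], [[0, 0, 0], [0, 0, 0], 10], [[0, 0, 0], [0, 0, 0], 10], [[0, 0, 0], [0, 0, 0], 10], [[0, 0, 0], [0, 0, 0], 10], [[0, 0, 0], [0, 0, 0], 10], [[0, 0, 0], [0, 0, 0], 10]])

```text
clock: 9.42
tcp_pos: [0.5883, 0.0894, 0.1698]
orientation: [0.0, 0.788, 0.616, 0.0]
wrist_force: [0.6, 0.2, 5.0]
finger_gap: 0.016
grip_force: 59.5
```

Request:
step_arm(moves=[[[0, 0, 0], [0, 0, 0], 10], [[0, 0, 0], [0, 0, 0], 10], [[0, 0, 0], [0, 0, 0], 10], [[0, 0, 0], [0, 0, 0], 10], [[0, 0, 0], [0, 0, 0], 10], [[0, 0, 0], [0, 0, 0], 10], [[0, 0, 0], [0, 0, 0], 10], [[0, 0, 0], [0, 0, 0], 10]])

```text
clock: 10.08
tcp_pos: [0.5883, 0.0894, 0.1698]
orientation: [0.0, 0.788, 0.616, 0.0]
wrist_force: [0.6, -1.1, 4.7]
finger_gap: 0.0164
grip_force: 59.5
```

Request:
step_arm(moves=[[[0, 0, 0], [0, 0, 0], 10], [[0, 0, 0], [0, 0, 0], 10], [[0, 0, 0], [0, 0, 0], 10], [[0, 0, 0], [0, 0, 0], 10], [[0, 0, 0], [0, 0, 0], 10], [[0, 0, 0], [0, 0, 0], 10], [[0, 0, 0], [0, 0, 0], 10], [[0, 0, 0], [0, 0, 0], 10]])

```text
clock: 10.75
tcp_pos: [0.5883, 0.0894, 0.1698]
orientation: [0.0, 0.788, 0.616, 0.0]
wrist_force: [-0.2, 0.3, 4.3]
finger_gap: 0.0163
grip_force: 59.5
```

Request:
step_arm(moves=[[[0, 0, 0], [0, 0, 0], 10], [[0, 0, 0], [0, 0, 0], 10], [[0, 0, 0], [0, 0, 0], 10], [[0, 0, 0], [0, 0, 0], 10], [[0, 0, 0], [0, 0, 0], 10], [[0, 0, 0], [0, 0, 0], 10], [[0, 0, 0], [0, 0, 0], 10], [[0, 0, 0], [0, 0, 0], 10]])

```text
clock: 11.42
tcp_pos: [0.5883, 0.0894, 0.1698]
orientation: [0.0, 0.788, 0.616, -0.0]
wrist_force: [0.8, -0.4, 3.6]
finger_gap: 0.0162
grip_force: 59.5
```

The force readings drift downward, so I'll check whether the rod is slipping in the grip.

Run:
```python
from h import *
F=[]
for i in range(12):
    im=imaging.read_camera('scene'); F.append(telemetry.get_state()['wrist_force'][2])
    if i==11: cv2.imwrite('pics/s6.png',im[:,:,::-1])
print(np.round(F,1),np.mean(F))
a=cv2.imread('pics/s5.png').astype(np.float32).mean(2);b=cv2.imread('pics/s6.png').astype(np.float32).mean(2)
for n,(x,y,w,h) in dict(collar=(402,200,16,16),stemcap=(398,234,16,14),tape=(440,195,25,40)).items():
    print(n,cv2.phaseCorrelate(a[y:y+h,x:x+w],b[y:y+h,x:x+w],cv2.createHanningWindow((w,h),cv2.CV_32F)),np.abs(a-b)[y:y+h,x:x+w].mean())
rel([.5883,.0894,.170],1.327)
```

```text
[4.3 4.4 3.6 5.  4.6 4.3 4.3 4.2 4.4 4.7 4.8 4.2] 4.400199549709563
collar ((0.24147379848661643, 0.20299932491201567), 1.1525663426145911) 1.1937536
stemcap ((0.3021802243360483, 0.5122702306213389), 0.9729694883028667) 2.247024
tape ((0.38468559500710064, 0.041210200880762216), 1.0767370471954345) 0.9082207
{'t': 12.02, 'p': [0.5883, 0.0894, 0.1698], 'd': [0.0, -0.0, -0.2], 'yaw': 1.3268, 'zax': [0.0, -0.0001, -1.0], 'F': [0.7, -0.3, 4.2], 'gap': 0.0165, 'gf': 59.5, 'rv': [0.0001, 0.0001, -0.0002]}
```

The mean push is steady at about 5.6 N net, which puts the valve at about 9 mm. The rest is noise, and the two-second hold is complete, so I'll hand in.

```bash
python3 -c "
from h import *
print(env.hand_in())"
```

```text
the job is handed in; nothing more can be done
None
```

I handed the job in with the long rod gripped upright through the guide eye and holding the vent valve at about 9–10 mm, after more than 2 s at half open; `hand_in` returned no verdict.

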